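# Trip the ratchet pawl of a book stand and lower the shelf

## Task

The ratchet book stand on this study desk is locked high: hold the orange-handled release rod and flick it under the pawl's red-knobbed lever so that the pawl is thrown right over and stays back (do not touch the pawl with the gripper). Then lower the shelf with its books gently, fully down, and leave it there with the pawl still back and the rod lying put away inside the grey pen tray. Leave everything else on the desk where it is.

Things in the scene. Friction and masses are not known exactly. Their poses are not given: they have to be found in the camera images.
- stand: Ratchet-lift book stand, fixed to the desk. Origin: on the desk at the foot of its upright square column (36 x 36 mm, 309 mm tall), z up. Shelf and books are on the column's +y side, pawl on its -y side; -x is the front (handle, pawl lever). Grey base plate 150 mm (x) by 260 mm (y), 12 mm thick, centred at y = +30 mm. Ratchet teeth every 20 mm down the column's -y face.
- shelf (a joint): Height of the shelf above its lowest position, m (0 = fully down, 0.115 = top). The carriage weighs about 0.5 kg; a stiff guide holds it where it is left: about 3 N of extra push lowers it, 13 N lifts it. While the pawl is engaged it can go down by no more than one tooth (20 mm).
- plate (a point): Centre of the shelf's plywood plate (140 mm along stand x, 165 mm along y, 8 mm thick), at stand x = 0, y = +112 mm, 70 mm above the desk + joint shelf. Two books lie on it, top 50 mm above this point. White cheek plates round the column move with it (stand |x| < 28, y -48 to +30 mm, from 6 mm below to 64 mm above this point).
- handle (a point): Centre of the shelf's yellow bar handle: a round bar 12 mm thick, 100 mm long along the stand's y, at stand x = -100, y = +112 mm, 80 mm above the desk when the shelf is fully down (80 mm + joint shelf). There are 24 mm free between the bar and the shelf plate; open below. It moves with the shelf.
- pawl (a joint): Angle of the pawl, rad: about 0 (up to 0.3 if its toe sits on a tooth's crest) = engaged with the teeth; it grows as the tail is lifted; 1.75 = thrown fully back. The weighted red knob makes it two-way: below about 1.1 it falls back to engaged, above about 1.4 it falls over and stays at 1.75.
- pivot (a point): Centre of the pawl's lever at its pivot pin. The pin runs along the stand's x, at stand x = -45, y = -34 mm, 50 mm above the shelf plate's centre (120 mm above the desk + joint shelf); moves with the shelf.
- tail: The pawl's lever: a round steel arm 8 mm thick, in the upright plane stand x = -45 mm, in front of the white cheeks, free space beneath and in front. Origin at the pivot. Engaged, it points outward (stand -y), 0.35 rad above level; it swings up and over toward stand +y: at pawl angle a it points 0.35 + a above level. About 1 N under the arm lifts it (up to 6 N in the first 0.2 rad).
- knob (a point): Centre of the red ball (20 mm) at the end of the pawl's lever, 64 mm from the pivot.
- rod_grip (a point): Centre of the release rod's orange square grip (84 mm long, 16 x 16 mm section), lying on the desk, so 8 mm high. Its x axis runs along the rod toward the steel tip, z up. From the grip's front end a round steel shaft 10 mm thick runs 92 mm on along +x to the tip. About 0.11 kg, balance point about 15 mm ahead of this point.
- rod_tip (a point): Tip of the rod's steel shaft, on the rod's axis, 134 mm ahead of the grip's centre.
- tray: Grey open pen tray, fixed to the desk, empty: 90 mm (its x) by 210 mm (its y), walls 26 mm high and 4 mm thick, floor about 4 mm. Origin: centre of its underside.
- flask: Bystander, loose: green drinks flask, 62 mm across, 170 mm tall, standing. Origin: centre of its underside.
- mug: Bystander, loose: white mug, 76 mm across, 90 mm tall, standing. Origin: centre of its underside.
- jar: Bystander, loose: amber jar with black lid, 68 mm across, 100 mm tall, standing. Origin: centre of its underside.
- stapler: Bystander, loose: black and blue stapler, 130 x 34 x 43 mm, along its x. Origin: centre of its underside.
- notes: Bystander, loose: yellow block of sticky notes, 76 x 76 x 28 mm. Origin: centre of its underside.
- calculator: Bystander, loose: black pocket calculator, 150 x 78 x 16 mm, along its x. Origin: centre of its underside.
- case: Bystander, loose: blue fabric-covered hard spectacles case, 160 x 60 x 35 mm, along its x. Origin: centre of its underside.
Things that resemble listed ones, but are neither listed nor needed, are in the scene too. Of the things that look like the part that bears rod_grip, the largest one is meant.

How it is judged:
On the way, in this order (a step that is already met when the one before it is completed fails the run):
1. the held rod lifts the pawl's lever (contact force between rod and tail above 0.05 N and contact force between the fingers and rod above 1 N and value of joint pawl above 0.4 rad).
2. the pawl is thrown over and stays back (value of joint pawl above 1.55 rad), for 0.2 s.
3. the shelf is fully down with the pawl back (value of joint shelf below 0.008 m and value of joint pawl above 1.55 rad), for 0.2 s.
At the end, for the whole second after the job is handed in: The shelf is within 8 mm of fully down, the pawl is still thrown back (over 1.55 rad), and the rod lies at rest with grip centre and tip inside the tray (both within the inner walls and below 22 mm over the tray's underside) (all of step 3 and linear speed of rod below 0.02 m/s and x of rod_grip in the frame of tray between -0.041 and 0.041 m and y of rod_grip in the frame of tray between -0.101 and 0.101 m and x of rod_tip in the frame of tray between -0.041 and 0.041 m and y of rod_tip in the frame of tray between -0.101 and 0.101 m and z of each of rod_grip, rod_tip in the frame of tray below 0.022 m); the robot touches nothing.
It fails at once if the arm or gripper touches the pawl's lever (contact force between any of the fingers, the arm and tail above 0.5 N).
It fails at once if the shelf drops or is slammed down (faster than 0.35 m/s) (velocity of joint shelf below -0.35 m/s).
It fails at once if something else on the desk is pushed more than 25 mm from its place (distance of any of flask, mug, jar, stapler, notes, calculator, case from where it was at the start of the episode above 0.025 m).
It also fails if it takes over 61 s, if anything falls off the work surface, if the arm or the gripper's body presses on something with over 40 N, if the wrist force passes 120 N, or if a joint passes its speed limit or range.

## Robot

A 6-joint arm with a two-finger parallel gripper is mounted at the origin on the work surface. World frame = base frame: x ahead of the robot, y to its left, z up, the work surface at z = 0. Lengths are in m, angles in rad, forces in N, time in s.
With the tool pointing down it reaches from about 0.375 to 0.9 m from the base axis. Payload 3.1 kg.
Tool frame: the origin (TCP) lies at the centre of the arm's flange, where the gripper is bolted on; the fingertips stand 182 mm ahead of it and the grasp point (between the pads) lies 164 mm ahead of it; z points along the fingers, y is the line along which they close (so a half turn about z gives the same grasp; the last joint's range is limited). The gripper opens to 87 mm and grips with 3 to 60 N. Pads are 19 mm wide; open, the fingers measure 117 mm over their backs; the gripper's body (75 mm by 190 mm) begins 51 mm behind the grasp point.
Start: joints at [-1.51, 0.527, 1.433, -0, 1.181, -0.178], TCP at [0.148, -0.607, 0.405] pointing down, gripper open.
Joint ranges: [-3.08, 3.08], [-0.75, 2.2], [0.22, 2.44], [-1.43, 4.57], [0, 2.65], [-2.85, 2.85]. Speed limits (rad/s): [2.79, 2.79, 3.14, 3.14, 3.14, 3.14].

## Interface

Orientations are given as a unit quaternion [x, y, z, w].
In Python, from rig import * gives the robot as it stands.
- The arm moves only by the tool move_arm, never from a script. Its argument "commands" is a list that holds one entry, the list of rows, each a list of 6 numbers: the shift along the tool's x, y, z in units of 40 mm (1.0 is 40 mm), then the turn, a rotation vector about the tool's x, y, z in rad. A call has 1 to 12 rows; each row is the pose to reach, as a shift and turn from the pose commanded when the call began, along the tool's axes at that moment; what a row does not reach only later rows make up. A row lasts 1/8 s, in which the tool goes at most 62.5 mm and 10.7 degrees, less where a joint would pass 70% of its speed; a pose out of reach is approached as far as the arm can. A call with a gripper value outside its range is refused whole. "claw" is the closure, from -1 (fully open) to 1 (shut), so that 0 is half open, set as the call begins (left out, the last holds). The fingers move at their own pace and stop on an object; "squeeze" is the grip in N (left out, the last holds). Time passes only in rows, so rows that repeat a pose let the fingers close. It gives the time, the measured TCP pose, the force, the opening and the grip force at its end, in the units of the state.
- get_obs(): the state, without advancing time (a new reading comes with each control period).
- camera(name): name is "side" or "top" or "wrist"; returns a dict with "pixels" (480x640x3 uint8, blue, green, red), "range_z" (480x640 float32, m along the optical axis (not along the pixel's ray), 0 where there is no reading), "camera_matrix" (3x3 intrinsics, pixels), "D" ([k1, k2, p1, p2, k3] as OpenCV has them; the pictures are not rectified), "extrinsics" (4x4, takes a point from world to camera coordinates). Camera axes: x right, y up, looking along -z (the intrinsics and any distortion apply to the point x, -y, -z); pixel columns grow to the right and rows downward; lengths in m; the calibration is good to about 2 mm. A picture is of the moment at which its call begins.
- hand_in(): hands the job in; it is judged then, once.
The state is a dict: "time": time; "q": joint angles; "joint_velocities": joint speeds; "joint_torque": joint torques, N m; "position": TCP position; "tool_rot": TCP orientation; "ft_force": force on the tool from outside, world axes, zero at the start; "moment": the same for the moment, N m; "grip_width": finger opening in m; "grip_force": force on a finger pad.
Only numpy, scipy, OpenCV 4.12 (cv2) and the standard library are available. Lean on these libraries where they do the work, as an engineer would, in place of code of your own. Each camera call takes 0.05 s, during which the arm holds its last target. There are 200 camera calls.

## Working session

There is one attempt and no reset: what is moved stays moved. The work goes in short steps, Python scripts to look and compute and a tool call to move; the robot and the scene stay as the last step left them, time stands still between calls to the robot, and variables do not carry over. Pictures are saved under pics/ and viewed, at most 10 in all, crops included, and the job is handed in when it is done.

Besides the shell and the picture viewer there is one more tool, called in YAML: its name, and indented under it one key for each argument. move_arm: Moves the arm, as the interface text tells. Its arguments: {"type":"object","properties":{"commands":{"type":"array","items":{"type":"array","items":{"type":"array","items":{"type":"number"}}}},"claw":{"type":"number"},"squeeze":{"type":"number"}},"required":["commands"]}

```bash
ls; mkdir -p pics
cat > h.py <<'E'
from rig import *
import numpy as np, cv2
from scipy.spatial.transform import Rotation as R
def snap(n):
    c=camera(n); np.savez(f'{n}.npz',**{k:np.asarray(v) for k,v in c.items()}); return c
def load(n): return np.load(f'{n}.npz')
def px2w(c,u,v,d=None):
    if d is None:
        d=np.median([x for x in c['range_z'][int(v)-1:int(v)+2,int(u)-1:int(u)+2].ravel() if x>0] or [0])
    p=cv2.undistortPoints(np.array([[[u,v]]],float),c['camera_matrix'],c['D'])[0,0]
    P=np.array([p[0]*d,-p[1]*d,-d,1]); return (np.linalg.inv(c['extrinsics'])@P)[:3]
def ray(c,u,v,z):
    a=px2w(c,u,v,0.);b=px2w(c,u,v,1.); return a+(b-a)*(z-a[2])/(b[2]-a[2])
def w2px(c,P):
    q=c['extrinsics']@np.append(P,1); q=np.array([[q[0],-q[1],-q[2]]])
    return cv2.projectPoints(q,np.zeros(3),np.zeros(3),c['camera_matrix'],c['D'])[0][0,0]
def tool(P,rot=None):
    "world grasp-point target -> shift rows (units 40mm) from current pose"
    o=get_obs(); r=R.from_quat(o['tool_rot']); g=np.array(o['position'])+r.apply([0,0,.164])
    return r.inv().apply(np.array(P)-g)/.04
E
python3 - <<'E'
from h import *
for n in ('side','top'): cv2.imwrite(f'pics/{n}0.png',snap(n)['pixels'])
print(get_obs())
E
```

```text
pics
{'time': 0.1, 'q': array([-1.50951612e+00,  5.28376868e-01,  1.43372340e+00, -2.94729396e-05,
        1.18141158e+00, -1.78490153e-01]), 'joint_velocities': array([ 2.26725864e-03, -2.34991699e-03, -3.79694142e-03, -2.28661957e-03,
        1.00189056e-03, -4.11233729e-05]), 'joint_torque': array([-9.89388936e-04, -4.40987170e+01, -1.77150840e+01,  6.35750801e-02,
        5.34211728e-02, -3.09481106e-05]), 'position': array([ 0.14843786, -0.60681692,  0.40388305]), 'tool_rot': array([ 9.92821247e-01,  1.19603726e-01,  4.26004274e-05, -9.58748252e-04]), 'ft_force': array([-0.18718052, -0.26306172,  0.17294456]), 'moment': array([ 0.02982328, -0.02261219,  0.05551168]), 'grip_force': 0.0, 'grip_width': 0.08696653886404722}
```

View pics/top0.png

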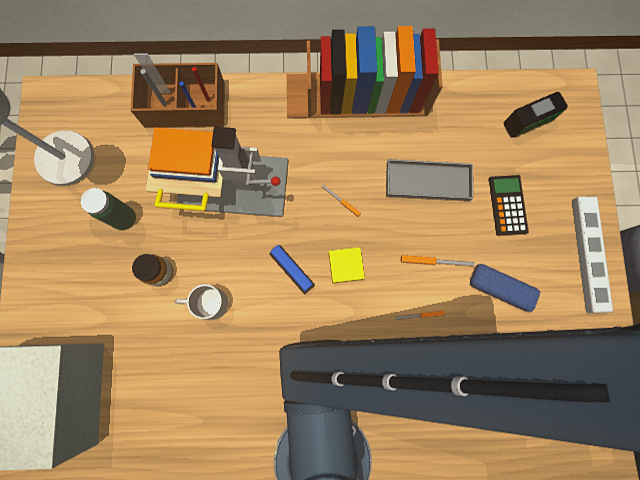

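View pics/side0.png

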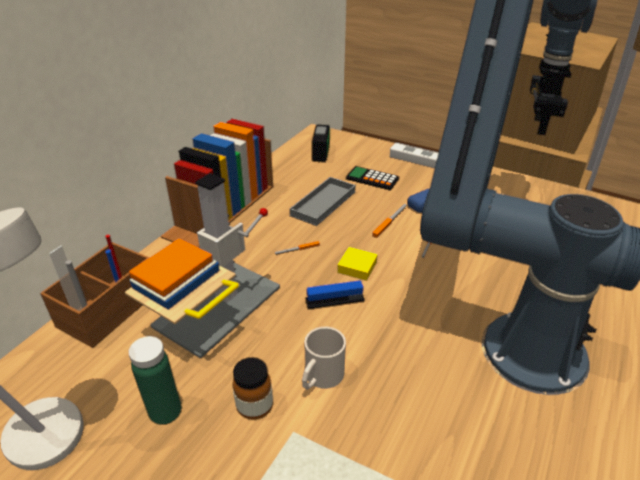

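The top view shows the stand at about (215,175), with its column top at (226,140) and the red knob at (275,181). The yellow handle is at (181,203), the tray at (430,180) and the largest orange rod runs (403,259) to (473,264). Next I'll enlarge the stand and the rod.

Run:
```python
from h import *
c=load('top'); p=c['pixels']
a=cv2.resize(p[120:225,140:295],None,fx=5,fy=5,interpolation=cv2.INTER_CUBIC)[:, :775]
b=cv2.resize(p[150:330,380:550],None,fx=4.4,fy=3.3,interpolation=cv2.INTER_CUBIC)
cv2.imwrite('pics/a.png',a); cv2.imwrite('pics/b.png',b); print(a.shape,b.shape)
# rods
for n,(u,v) in dict(g1=(404,259),g2=(435,260.5),tip=(473,264),o1=(360,214),o2=(444,313),knob=(275,181),coltop=(226,140),h1=(157,203),h2=(205,209),pl=(152,188)).items(): print(n,px2w(c,u,v).round(4),ray(c,u,v,.008).round(4))
print(np.linalg.inv(c['extrinsics'])[:3,3])
```

```text
(525, 775, 3) (594, 748, 3)
g1 [ 0.4479 -0.2075  0.0167] [ 0.4491 -0.2092  0.008 ]
g2 [ 0.4428 -0.282   0.0151] [ 0.4438 -0.2838  0.008 ]
tip [ 0.4324 -0.3731  0.014 ] [ 0.4332 -0.3751  0.008 ]
o1 [ 0.5638 -0.1084  0.0018] [ 0.5624 -0.1077  0.008 ]
o2 [ 0.3187 -0.2965  0.0073] [ 0.3187 -0.2964  0.008 ]
knob [0.5883 0.0847 0.2084] [0.6504 0.0991 0.008 ]
coltop [0.639  0.1683 0.3079] [0.7598 0.2209 0.008 ]
h1 [0.5641 0.3434 0.1435] [0.6002 0.3863 0.008 ]
h2 [0.5495 0.241  0.1399] [0.5828 0.2696 0.008 ]
pl [0.6016 0.3597 0.1309] [0.6384 0.3999 0.008 ]
[0.28657974 0.0147439  1.18319586]
```

View pics/a.png

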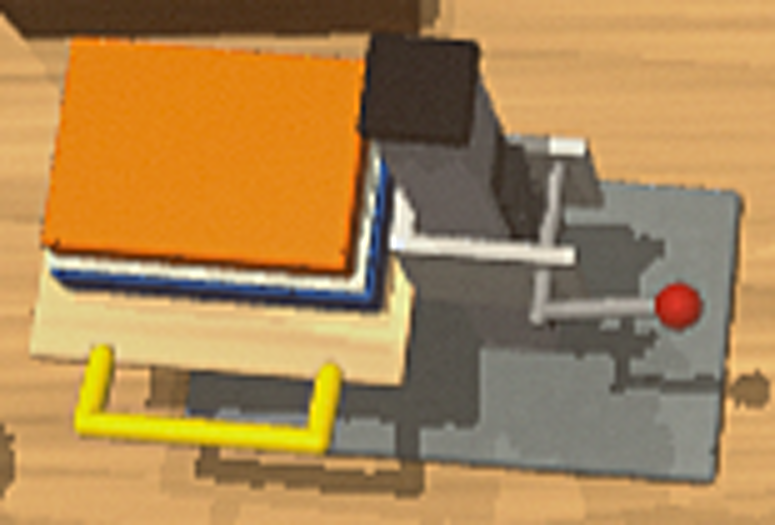

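View pics/b.png

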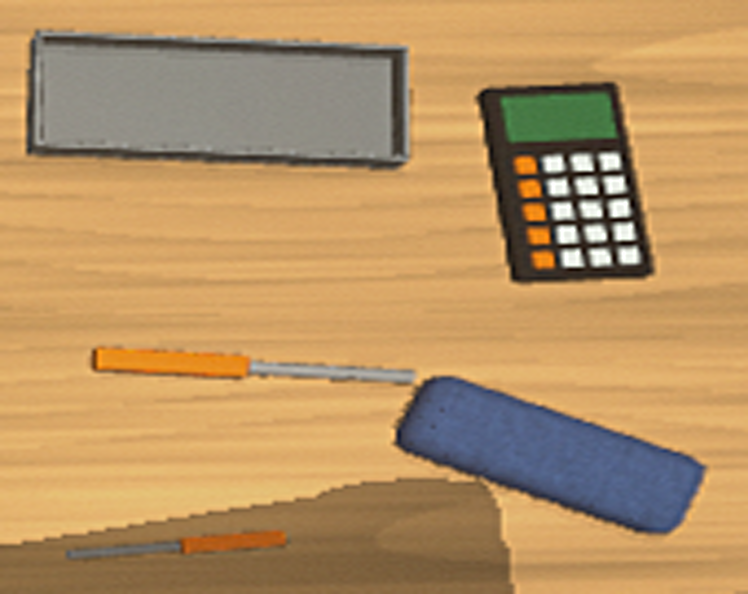

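The enlarged crops put the stand column top centre at (224.2,138), the bar ends at (156,205) and (204.4,208), and the knob at (275.6,181). The rod grip ends are at (400.9,259) and (436.6,260.9), with the tip at (474.3,264.2). I'll fit the stand, tray and rod poses from these.

Run:
```python
from h import *
from scipy.optimize import least_squares as ls
c=load('top')
A=lambda x,y:(140+(x+.5)/5-.5,120+(y+.5)/5-.5); B=lambda x,y:(380+x/4.4,150+y/3.3)
# stand fit
obs=[(A(421,90),(0,0,.309),0),(A(742,190),(.075,-.1,.012),0),(A(715,480),(-.075,-.1,.012),0),
 (A(80,425),(-.1,.162,.08),1),(A(326,441),(-.1,.062,.08),1),(A(678,305),(-.045,-.034-.064*np.cos(.35),.12+.064*np.sin(.35)),1)]
def P(q,l,m): 
    x,y,t,s=q; C,S=np.cos(t),np.sin(t); return np.array([x+C*l[0]-S*l[1],y+S*l[0]+C*l[1],l[2]+s*m])
f=lambda q:np.concatenate([w2px(c,P(q,l,m))-np.array(o) for o,l,m in obs])
r=ls(f,[.64,.17,0,.06]); print('stand',r.x.round(4),r.fun.round(1))
q=r.x; 
for n,l in dict(handle=(-.1,.112,.08),pivot=(-.045,-.034,.12),knob=(-.045,-.0941,.142)).items(): print(n,P(q,l,1).round(4))
# tray outer corners at z=.026
for u in [(37,32),(408,46),(405,165),(29,150)]: print('tray',ray(c,*B(*u),.026).round(4))
for u in [(92,360),(249,366),(415,377)]: print('rod',ray(c,*B(*u),.012).round(4))
for u in [(404,435),(432,380),(660,532),(704,462)]: print('case',ray(c,*B(*u),.03).round(4))
s=load('side')
for n,p in dict(knob=P(q,(-.045,-.0941,.142),1),hand=P(q,(-.1,.112,.08),1),col=P(q,(0,0,.309),0)).items(): print('side',n,w2px(s,p).round(1))
v=(s['pixels']).astype(int); m=(v[...,2]>150)&(v[...,1]<60)&(v[...,0]<60); m[:,:235]=0;m[:200,:255]=0; m[:205,:]=0
y,x=np.nonzero(m); print(x.mean(),y.mean(),len(x), px2w(s,264,212))
```

```text
stand [ 0.6441  0.1727 -0.0953  0.0648] [-0.2 -0.4  0.  -0.1  0.3  0.6  1.1  0.1 -1.7  0.2  0.5 -0.3]
handle [0.5553 0.2937 0.1448]
pivot [0.5961 0.1431 0.1848]
knob [0.5904 0.0833 0.2068]
tray [ 0.694  -0.1816  0.026 ]
tray [ 0.6792 -0.3898  0.026 ]
tray [ 0.5874 -0.3803  0.026 ]
tray [ 0.603  -0.1724  0.026 ]
rod [ 0.4485 -0.201   0.012 ]
rod [ 0.4421 -0.2866  0.012 ]
rod [ 0.432  -0.3769  0.012 ]
case [ 0.3885 -0.3614  0.03  ]
case [ 0.4274 -0.3799  0.03  ]
case [ 0.3171 -0.4917  0.03  ]
case [ 0.3655 -0.5206  0.03  ]
side knob [262.6 209.4]
side hand [217.7 297.3]
side col [209.3 179.5]
262.9130434782609 210.43478260869566 23 [0.58298748 0.08935079 0.20615085]
```

Run:
```python
from h import *
print(tool([.4422,-.2677,.12]).round(3))
```

```text
[ 9.145 -6.478  3.012]
```

move_arm:
  commands:
    - [[9.145, -6.478, 3.0, 0, 0, -1.238], [9.145, -6.478, 3.0, 0, 0, -1.238], [9.145, -6.478, 3.0, 0, 0, -1.238], [9.145, -6.478, 3.0, 0, 0, -1.238], [9.145, -6.478, 3.0, 0, 0, -1.238], [9.145, -6.478, 3.0, 0, 0, -1.238], [9.145, -6.478, 3.0, 0, 0, -1.238], [9.145, -6.478, 3.0, 0, 0, -1.238], [9.145, -6.478, 3.0, 0, 0, -1.238], [9.145, -6.478, 3.0, 0, 0, -1.238], [9.145, -6.478, 3.0, 0, 0, -1.238], [9.145, -6.478, 3.0, 0, 0, -1.238]]
  claw: -1

```text
time: 1.6
position: [0.4417, -0.2695, 0.285]
tool_rot: [0.74, 0.673, -0.0, 0.0]
ft_force: [0.7, -0.3, -0.0]
grip_width: 0.0871
grip_force: 0.0
```

Run:
```python
from h import *
o=get_obs(); r=R.from_quat(o['tool_rot']); print(o['time'],o['q'].round(3),r.as_matrix().round(3),(o['position']+r.apply([0,0,.164])).round(4))
print(tool([.4422,-.2677,.0205]).round(3))
c=snap('wrist'); cv2.imwrite('pics/w1.png',c['pixels'])
# rod check: orange pixels in wrist
hsv=cv2.cvtColor(c['pixels'],cv2.COLOR_BGR2HSV); m=cv2.inRange(hsv,(8,170,150),(18,255,255))
n,l,st,ce=cv2.connectedComponentsWithStats(m)
for i in np.argsort(-st[1:,4])[:3]+1:
    print(st[i],ce[i].round(1),ray(c,*ce[i],.014).round(4))
```

```text
1.6 [-0.764  0.568  1.808 -0.     0.765 -0.669] [[ 0.095  0.995  0.   ]
 [ 0.995 -0.095 -0.   ]
 [-0.     0.    -1.   ]] [ 0.4418 -0.2696  0.121 ]
[0.049 0.004 2.513]
[ 307  130   28  137 3566] [320.4 198.2] [ 0.4457 -0.2392  0.014 ]
[ 107  216   43   83 1347] [126.5 257.3] [ 0.3191 -0.265   0.014 ]
[126 213   1   1   1] [126. 213.] [ 0.3249 -0.2367  0.014 ]
```

View pics/w1.png

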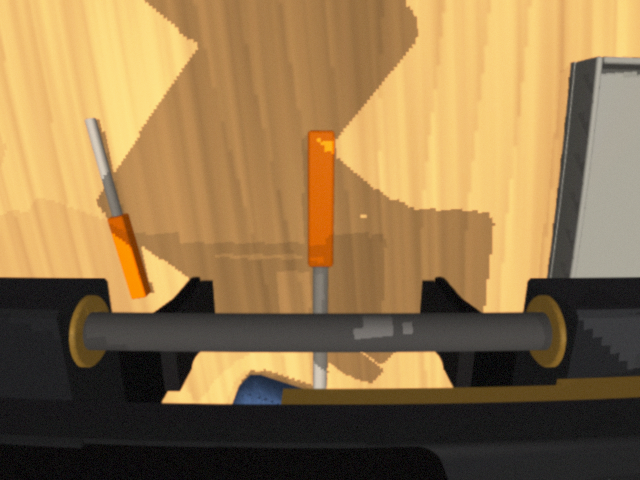

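The wrist view shows the rod centred between the fingers: the grip spans rows 130–267 at column 320, aligned with the tool x axis. Descending and gripping.

move_arm:
  commands:
    - [[0.13, 0.03, 1.3, 0, 0, 0], [0.13, 0.03, 2.5, 0, 0, 0], [0.13, 0.03, 2.5, 0, 0, 0], [0.13, 0.03, 2.5, 0, 0, 0]]

```text
time: 2.15
position: [0.4438, -0.2639, 0.1846]
tool_rot: [0.739, 0.673, -0.0, -0.0]
ft_force: [0.0, -1.2, 0.9]
grip_width: 0.0869
grip_force: 0.0
```

move_arm:
  commands:
    - [[0, 0, 0, 0, 0, 0], [0, 0, 0, 0, 0, 0], [0, 0, 0, 0, 0, 0], [0, 0, 0, 0, 0, 0], [0, 0, 0, 0, 0, 0], [0, 0, 0, 0, 0, 0], [0, 0, -1, 0, 0, 0], [0, 0, -2, 0, 0, 0], [0, 0, -4, 0, 0, 0], [0, 0, -5, 0, 0, 0], [0, 0, -5, 0, 0, 0], [0, 0, -5, 0, 0, 0]]
  claw: 1
  squeeze: 50

```text
time: 3.65
position: [0.4435, -0.263, 0.3844]
tool_rot: [0.739, 0.674, -0.0, -0.0]
ft_force: [-0.3, 0.2, -0.6]
grip_width: 0.0006
grip_force: 0.0
```

```bash
cat >> h.py <<'E'
def st(xy):
    "stand -> world"
    q=[.6441,.1727,-.0953]; C,S=np.cos(q[2]),np.sin(q[2]); x,y,z=xy
    return np.array([q[0]+C*x-S*y,q[1]+S*x+C*y,z])
def gp():
    o=get_obs(); r=R.from_quat(o['tool_rot']); return o['position']+r.apply([0,0,.164]), r
E
python3 - <<'E'
from h import *
g,r=gp(); print(get_obs()['time'],g.round(4),r.as_matrix().round(3))
c=snap('wrist'); hsv=cv2.cvtColor(c['pixels'],cv2.COLOR_BGR2HSV); m=cv2.inRange(hsv,(5,150,60),(18,255,255))
n,l,s,ce=cv2.connectedComponentsWithStats(m); i=np.argmax(s[1:,4])+1; print(s[i],px2w(c,320,s[i][1]+2).round(4))
s=snap('side'); cv2.imwrite('pics/s1.png',cv2.resize(s['pixels'][150:300,340:540],None,fx=4,fy=4))
# target: rod tip at stand x -25, y -34-42cos, insertion pre-pose
print(tool(st([-.131-.09,-.076,.2])).round(3))
E
```

```text
3.65 [ 0.4434 -0.2629  0.2204] [[ 0.093  0.996 -0.001]
 [ 0.996 -0.093  0.001]
 [ 0.001 -0.001 -1.   ]]
[ 308  139   22  100 1982] [ 0.4503 -0.2009  0.0149]
[ 9.411 -1.53   0.505]
```

View pics/s1.png

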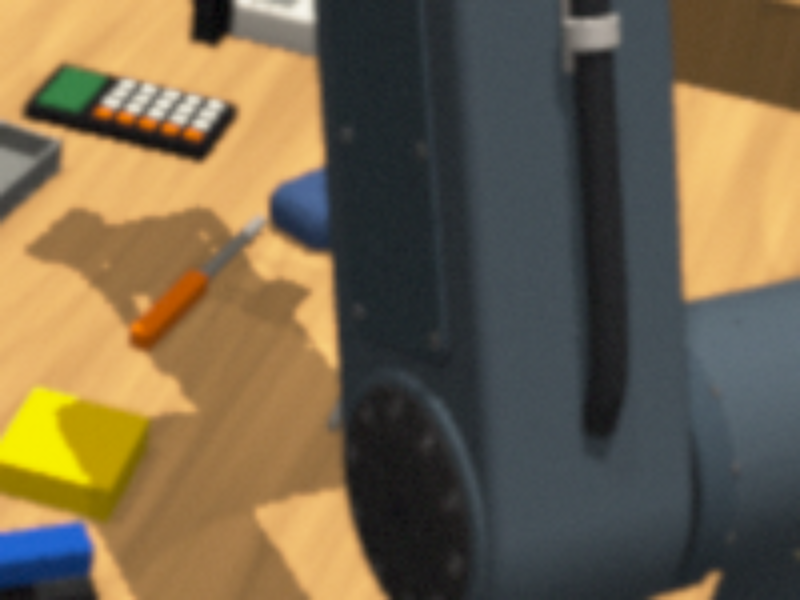

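The rod didn't move: the fingers hadn't finished closing before the lift. I'll retry from half open and wait longer.

move_arm:
  commands:
    - [[0, 0, 2, 0, 0, 0], [0, 0, 3, 0, 0, 0], [0, 0, 3, 0, 0, 0], [0, 0, 3, 0, 0, 0], [0, 0, 4, 0, 0, 0], [0, 0, 5, 0, 0, 0], [0, 0, 5, 0, 0, 0], [0, 0, 5, 0, 0, 0]]
  claw: 0

```text
time: 4.75
position: [0.4448, -0.2641, 0.1872]
tool_rot: [0.739, 0.674, 0.0, 0.002]
ft_force: [0.1, 0.4, 0.0]
grip_width: 0.0436
grip_force: 0.0
```

move_arm:
  commands:
    - [[0, 0, 0, 0, 0, 0], [0, 0, 0, 0, 0, 0], [0, 0, 0, 0, 0, 0], [0, 0, 0, 0, 0, 0], [0, 0, 0, 0, 0, 0], [0, 0, 0, 0, 0, 0], [0, 0, 0, 0, 0, 0], [0, 0, 0, 0, 0, 0]]
  claw: 1
  squeeze: 50

```text
time: 5.75
position: [0.444, -0.2635, 0.1851]
tool_rot: [0.739, 0.673, 0.0, 0.0]
ft_force: [-0.5, 0.8, 5.3]
grip_width: 0.0155
grip_force: 50.0
```

move_arm:
  commands:
    - [[0, 0, -1, 0, 0, 0], [0, 0, -2, 0, 0, 0], [0, 0, -3, 0, 0, 0], [0, 0, -4, 0, 0, 0], [0, 0, -5, 0, 0, 0], [0, 0, -5, 0, 0, 0], [0, 0, -5, 0, 0, 0]]
  squeeze: 60

```text
time: 6.62
position: [0.4434, -0.263, 0.3836]
tool_rot: [0.739, 0.673, -0.0, -0.001]
ft_force: [-0.2, -0.1, -1.3]
grip_width: 0.0153
grip_force: 60.0
```

Run:
```python
from h import *
g,r=gp(); print(get_obs()['time'],get_obs()['grip_width'],g.round(4),r.as_matrix().round(3))
c=snap('wrist'); hsv=cv2.cvtColor(c['pixels'],cv2.COLOR_BGR2HSV); m=cv2.inRange(hsv,(5,150,60),(18,255,255))
n,l,s,ce=cv2.connectedComponentsWithStats(m); i=np.argmax(s[1:,4])+1; print(s[i])
b=s[i]; 
for v in (b[1]+5,b[1]+b[3]//2,b[1]+b[3]-6):
    u=np.nonzero(l[v]==i)[0]; P=px2w(c,u.mean(),v); print(v,P.round(4), r.inv().apply(P-g).round(4))
t=snap('top'); print(tool(st([-.131-.09,-.076,.2])).round(3))
```

```text
6.625 0.015320547691680687 [ 0.4431 -0.2627  0.2196] [[ 0.093  0.996 -0.002]
 [ 0.996 -0.093  0.002]
 [ 0.002 -0.002 -1.   ]]
[ 294  146   47  168 5847]
151 [ 0.4464 -0.1993  0.2139] [ 0.0634 -0.0026  0.0059]
230 [ 0.4453 -0.2279  0.2139] [ 0.0349 -0.0011  0.0058]
308 [ 0.4424 -0.2589  0.2136] [ 0.0037 -0.0011  0.006 ]
[ 9.412 -1.53   0.503]
```

move_arm:
  commands:
    - [[9.41, -1.53, 0.6, 0, 0, -1.569], [9.41, -1.53, 0.6, 0, 0, -1.569], [9.41, -1.53, 0.6, 0, 0, -1.569], [9.41, -1.53, 0.6, 0, 0, -1.569], [9.41, -1.53, 0.6, 0, 0, -1.569], [9.41, -1.53, 0.6, 0, 0, -1.569], [9.41, -1.53, 0.6, 0, 0, -1.569], [9.41, -1.53, 0.6, 0, 0, -1.569], [9.41, -1.53, 0.6, 0, 0, -1.569], [9.41, -1.53, 0.6, 0, 0, -1.569], [9.41, -1.53, 0.6, 0, 0, -1.569], [9.41, -1.53, 0.6, 0, 0, -1.569]]

```text
time: 8.22
position: [0.4179, 0.1169, 0.3605]
tool_rot: [0.048, 0.999, -0.0, -0.0]
ft_force: [-0.4, 0.1, -1.8]
grip_width: 0.0153
grip_force: 60.0
```

Run:
```python
from h import *
g,r=gp(); print(get_obs()['time'],get_obs()['q'].round(2),g.round(4),r.as_matrix().round(3))
t=load('top')
for uv in [(180,150),(170,160),(200,145),(181,206),(175,206),(181,207),(158,188),(165,190),(224,138),(275,181),(276,180)]: print(uv,px2w(t,*uv).round(4))
s=snap('side'); 
tip=g+r.apply([-.1115,0,.014]); print('tip',tip.round(4),w2px(s,tip).round(1),'want',st([-.115,-.076,0]).round(4))
cv2.imwrite('pics/s2.png',cv2.resize(s['pixels'][150:300,170:370],None,fx=4,fy=4,interpolation=cv2.INTER_CUBIC))
print(tool(st([-.226,-.076,.192])).round(3),tool(st([-.136,-.076,.192])).round(3))
```

```text
8.225 [ 0.01  0.35  1.94  0.    0.85 -1.46] [0.4178 0.1169 0.1965] [[-0.995  0.096 -0.001]
 [ 0.096  0.995 -0.   ]
 [ 0.001 -0.    -1.   ]]
(180, 150) [0.6708 0.2887 0.1771]
(170, 160) [0.6485 0.3089 0.1779]
(200, 145) [0.681  0.2463 0.1781]
(181, 206) [0.5564 0.2919 0.1432]
(175, 206) [0.5564 0.3045 0.1442]
(181, 207) [0.5543 0.2919 0.1429]
(158, 188) [0.601  0.3462 0.1321]
(165, 190) [0.5961 0.3307 0.1323]
(224, 138) [0.6427 0.1719 0.3088]
(275, 181) [0.5884 0.0847 0.2081]
(276, 180) [0.59   0.0825 0.2099]
tip [0.5288 0.1062 0.1824] [282.4 232.8] want [0.5224 0.108  0.    ]
[0.153 0.027 0.115] [-2.097  0.028  0.114]
```

View pics/s2.png

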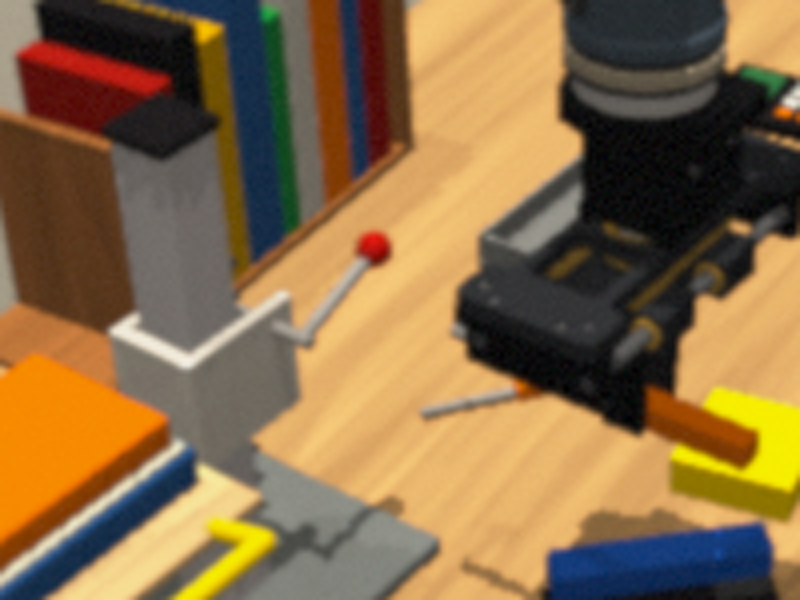

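The side crop shows the rod tip at crop (457,330), level with the lever and clear in front of it. The knob is at crop (373,247). Depth readings give shelf ≈ 0.058 m, so the pivot is at z ≈ 0.178. I'll insert the rod low under the lever.

move_arm:
  commands:
    - [[0, 0.13, 0.31, 0, 0, 0], [0, 0.13, 0.31, 0, 0, 0], [-0.8, 0.13, 0.31, 0, 0, 0], [-1.6, 0.13, 0.31, 0, 0, 0], [-2.1, 0.13, 0.31, 0, 0, 0], [-2.1, 0.13, 0.31, 0, 0, 0], [-2.1, 0.13, 0.31, 0, 0, 0]]

```text
time: 9.15
position: [0.5009, 0.1144, 0.3479]
tool_rot: [0.047, 0.999, -0.0, -0.001]
ft_force: [-1.4, -0.5, -0.2]
grip_width: 0.0149
grip_force: 60.0
```

Run:
```python
from h import *
g,r=gp(); print(get_obs()['time'],g.round(4),get_obs()['ft_force'].round(1))
s=snap('side'); 
tip=g+r.apply([-.1115,0,.014]); print('tip',tip.round(4),w2px(s,tip).round(1),'want',st([-.025,-.072,.170]).round(4))
cv2.imwrite('pics/s3.png',cv2.resize(s['pixels'][180:260,210:320],None,fx=7,fy=7,interpolation=cv2.INTER_CUBIC))
```

```text
9.15 [0.5004 0.1144 0.1839] [-1.4 -0.5 -0.2]
tip [0.6114 0.1039 0.1696] [250.1 226.2] want [0.6124 0.1034 0.17  ]
```

View pics/s3.png

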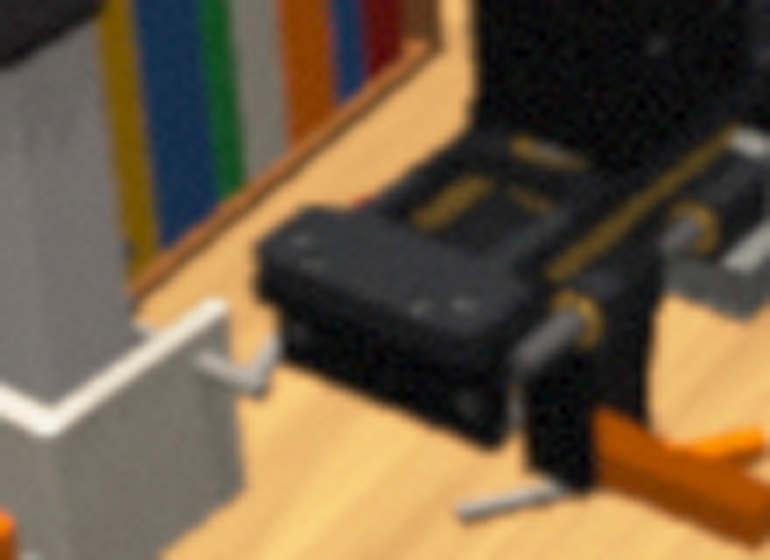

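The gripper hides the tip, but the knob still shows behind it at crop (362,205). Measured positions match the plan, so I'll lift the lever along the arc.

move_arm:
  commands:
    - [[0, -0.03, -0.2, 0, 0, 0], [0, -0.05, -0.4, 0, 0, 0], [0, 0.0, -0.55, 0, 0, 0], [0, 0.05, -0.7, 0, 0, 0], [0, 0.15, -0.85, 0, 0, 0], [0, 0.27, -0.98, 0, 0, 0], [0, 0.42, -1.1, 0, 0, 0], [0, 0.58, -1.2, 0, 0, 0], [0, 0.76, -1.25, 0, 0, 0], [0, 0.95, -1.27, 0, 0, 0], [0, 1.12, -1.25, 0, 0, 0], [0, 1.12, -1.25, 0, 0, 0]]

```text
time: 10.7
position: [0.5051, 0.1598, 0.398]
tool_rot: [0.047, 0.999, 0.001, -0.002]
ft_force: [-1.8, 3.9, -2.8]
grip_width: 0.0157
grip_force: 60.0
```

Run:
```python
from h import *
o=get_obs();g,r=gp(); print(o['time'],g.round(4),o['ft_force'].round(1),o['moment'].round(2))
for n in('side','top'):
  s=snap(n); v=s['pixels'].astype(int); m=((v[...,2]>150)&(v[...,1]<70)&(v[...,0]<70)).astype(np.uint8)
  k,l,S,ce=cv2.connectedComponentsWithStats(m)
  for i in range(1,k):
    if S[i][4]>5: print(n,ce[i].round(1),S[i][4],px2w(s,*ce[i]).round(3))
P=st([-.045,-.034+.064*.505,.178+.064*.863]); print('expected thrown',P.round(3),w2px(load('side'),P).round(1),w2px(load('top'),P).round(1))
```

```text
10.7 [0.5044 0.1602 0.234 ] [-1.8  3.9 -2.8] [1.07 0.51 0.36]
side [236.8 122.4] 78 [ 0.904 -0.257  0.204]
side [192.8 166.5] 160 [ 0.877 -0.03   0.179]
side [107.2 236. ] 8 [0.869 0.267 0.159]
top [430.3  51.1] 542 [ 0.879 -0.256  0.205]
top [325.9  58.6] 405 [ 0.878 -0.028  0.18 ]
top [193.7  68.5] 14 [0.871 0.269 0.158]
top [274.4 179.8] 52 [0.59  0.086 0.213]
expected thrown [0.599 0.175 0.233] [231.7 219.7] [228.6 173. ]
```

Run:
```python
from h import *
a=cv2.resize(load('top')['pixels'][115:225,195:305],None,fx=5,fy=5,interpolation=cv2.INTER_CUBIC)
cv2.imwrite('pics/t4.png',a)
t=load('top'); g,r=gp(); print(w2px(t,g+r.apply([-.1115,0,.014])))
```

```text
[242.12148791 166.7636846 ]
```

View pics/t4.png

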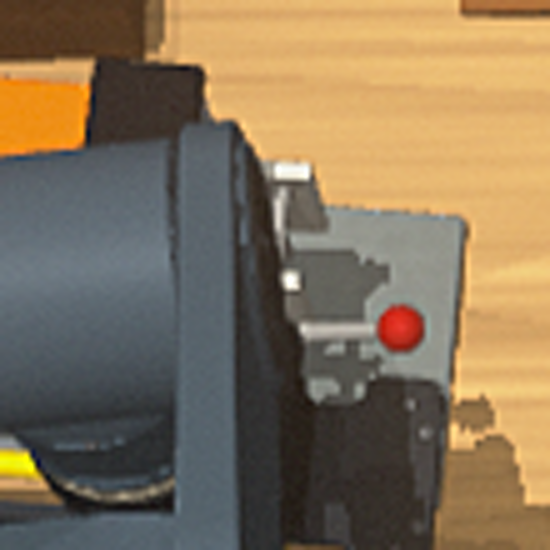

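The knob is at (400,328) in the crop, still engaged, and the arm hides the tip. I'll check numerically whether the rod pitched in the grip.

```bash
cat >> h.py <<'E'
def rodcheck():
    g,r=gp(); c=snap('wrist'); hsv=cv2.cvtColor(c['pixels'],cv2.COLOR_BGR2HSV); m=cv2.inRange(hsv,(3,130,40),(20,255,255))
    n,l,s,ce=cv2.connectedComponentsWithStats(m); i=np.argmax(s[1:,4])+1; b=s[i]; print(b)
    for v in np.linspace(b[1]+5,b[1]+b[3]-6,5).astype(int):
        u=np.nonzero(l[v]==i)[0]; P=px2w(c,u.mean(),v); print(v,u.mean(),r.inv().apply(P-g).round(4))
E
python3 - <<'E'
from h import *
rodcheck()
c=load('wrist'); g,r=gp()
# any steel/points beyond fingers: print expected knob px in wrist
print(w2px(c,st([-.045,-.094,.2])),w2px(c,g+r.apply([-.1115,0,.014])))
print(np.linalg.inv(c['extrinsics'])[:3,3],gp()[0])
E
```

```text
[    0     0   640   315 80632]
5 179.65870307167236 [ 0.1751 -0.1148  0.2352]
81 272.859375 [ 0.1127 -0.0374  0.2348]
157 415.1145833333333 [0.0481 0.0889 0.2355]
233 351.6548387096774 [-0.0223  0.0331  0.2354]
309 162.568345323741 [ 0.0387 -0.0279 -0.0725]
[183.87815901 453.95532867] [315.72611288 516.9278166 ]
[0.43530171 0.16758673 0.37777395] [0.50525076 0.16081747 0.23455968]
```

```bash
cat >> h.py <<'E'
def cloud(c):
    z=c['range_z']; v,u=np.nonzero(z>0); p=cv2.undistortPoints(np.stack([u,v],1).astype(float)[:,None],c['camera_matrix'],c['D'])[:,0]; d=z[v,u]
    P=np.stack([p[:,0]*d,-p[:,1]*d,-d,np.ones_like(d)],1); return (P@np.linalg.inv(c['extrinsics']).T)[:,:3],u,v
def rodcheck():
    g,r=gp(); c=snap('wrist'); P,u,v=cloud(c); T=r.inv().apply(P-g)
    hsv=cv2.cvtColor(c['pixels'],cv2.COLOR_BGR2HSV)[v,u]
    k=(abs(T[:,1])<.03)&(T[:,0]>.012)&(T[:,0]<.09)&(T[:,2]<.07)&(T[:,2]>-.03)&(hsv[:,1]>130)&(hsv[:,0]<20)
    for a in np.arange(.01,.09,.01):
        j=k&(T[:,0]>=a)&(T[:,0]<a+.01)
        if j.sum()>5: print(a.round(2),j.sum(),np.median(T[j],0).round(4))
    print('xmax',T[k,0].max())
E
python3 - <<'E'
from h import *
rodcheck(); print(get_obs()['time'],get_obs()['ft_force'],get_obs()['moment'])
# side cloud near lever
s=load('side'); P,u,v=cloud(s); 
C,S=np.cos(-.0953),np.sin(-.0953); L=P-[.6441,.1727,0]; L=np.stack([C*L[:,0]+S*L[:,1],-S*L[:,0]+C*L[:,1],L[:,2]],1)
k=(L[:,0]>-.075)&(L[:,0]<-.032)&(L[:,1]>-.12)&(L[:,1]<.03)&(L[:,2]>.14)
for a,b,c in sorted(map(tuple,np.c_[L[k]].round(3)))[::max(1,k.sum()//40)]: print(a,b,c)
E
```

```text
0.01 706 [ 0.016   0.0007 -0.0004]
0.02 1020 [ 0.0252  0.0009 -0.0049]
0.03 1193 [ 0.0352  0.0007 -0.01  ]
0.04 1404 [ 0.0452  0.0007 -0.015 ]
0.05 1773 [ 0.0555  0.0007 -0.0188]
0.06 569 [ 0.0614  0.0007 -0.0112]
xmax 0.06312763157339185
10.9 [-3.31944223  4.7888941  -1.45702138] [1.1448162  0.56686752 0.39044406]
-0.075 -0.025 0.19
-0.073 -0.024 0.187
-0.072 -0.025 0.181
-0.072 -0.022 0.183
-0.071 -0.023 0.187
-0.07 -0.024 0.188
-0.069 -0.022 0.184
-0.068 -0.024 0.185
-0.065 -0.024 0.179
-0.065 -0.024 0.186
-0.064 -0.025 0.18
-0.062 -0.024 0.183
-0.061 -0.025 0.184
-0.059 -0.025 0.181
-0.058 -0.032 0.181
-0.058 -0.025 0.175
-0.057 -0.025 0.172
-0.056 -0.024 0.175
-0.055 -0.025 0.172
-0.054 -0.024 0.18
-0.053 -0.025 0.173
-0.052 -0.036 0.179
-0.052 -0.03 0.183
-0.052 -0.026 0.179
-0.051 -0.024 0.175
-0.05 -0.038 0.179
-0.05 -0.035 0.183
-0.049 -0.039 0.183
-0.049 -0.036 0.177
-0.049 -0.023 0.172
-0.048 -0.041 0.184
-0.048 -0.032 0.182
-0.048 -0.024 0.174
-0.047 -0.045 0.184
-0.047 -0.025 0.176
-0.047 -0.022 0.175
-0.046 -0.042 0.177
-0.046 -0.04 0.184
-0.046 -0.037 0.186
-0.046 -0.029 0.176
-0.046 -0.025 0.168
-0.045 -0.032 0.183
-0.045 -0.03 0.177
-0.045 -0.024 0.176
-0.044 -0.033 0.185
-0.044 -0.022 0.171
-0.043 -0.037 0.182
-0.043 -0.023 0.173
-0.042 -0.028 0.174
-0.041 -0.025 0.165
-0.04 -0.031 0.181
-0.039 -0.035 0.182
-0.039 -0.029 0.18
-0.037 -0.031 0.183
-0.037 -0.028 0.179
-0.036 -0.03 0.181
-0.034 -0.032 0.184
-0.033 -0.03 0.182
```

The rod pitched about 0.46 rad tip-down in the pads, so friction torque gave way and the lever stayed put. I'll back out, lay the rod down, and regrasp it on the steel shaft near the tip for a much shorter moment arm.

move_arm:
  commands:
    - [[0, -0.2, 0.3, 0, 0, 0], [0, -0.5, 0.6, 0, 0, 0], [0, -0.5, 0.6, 0, 0, 0], [1, -0.5, 0.6, 0, 0, 0], [2, -0.5, 0.5, 0, 0, 0], [3, -0.5, 0, 0, 0, 0], [3, -0.5, -0.5, 0, 0, 0], [3, -0.5, -0.5, 0, 0, 0]]

```text
time: 11.9
position: [0.3857, 0.1503, 0.4201]
tool_rot: [0.047, 0.999, 0.0, 0.003]
ft_force: [0.4, -0.1, -1.1]
grip_width: 0.0155
grip_force: 59.8
```

Run:
```python
from h import *
o=get_obs();g,r=gp(); print(o['time'],g.round(4),o['ft_force'].round(1)); print(tool([.444,-.250,.12]).round(3)); rodcheck()
```

```text
11.9 [0.3867 0.1504 0.2561] [ 0.4 -0.1 -1.1]
[-2.354 -9.834  3.406]
0.01 785 [0.0157 0.0018 0.    ]
0.02 1023 [ 0.0252  0.0014 -0.0045]
0.03 1180 [ 0.0352  0.0014 -0.0094]
0.04 1403 [ 0.0452  0.0014 -0.0142]
0.05 1736 [ 0.0555  0.0016 -0.0181]
0.06 622 [ 0.0617  0.0014 -0.0109]
xmax 0.06340137225203787
```

move_arm:
  commands:
    - [[-2.35, -9.83, 0.5, 0, 0, 1.569], [-2.35, -9.83, 0.5, 0, 0, 1.569], [-2.35, -9.83, 0.5, 0, 0, 1.569], [-2.35, -9.83, 0.5, 0, 0, 1.569], [-2.35, -9.83, 0.5, 0, 0, 1.569], [-2.35, -9.83, 0.5, 0, 0, 1.569], [-2.35, -9.83, 0.5, 0, 0, 1.569], [-2.35, -9.83, 0.5, 0, 0, 1.569], [-2.35, -9.83, 0.5, 0, 0, 1.569], [-2.35, -9.83, 1.5, 0, 0, 1.569], [-2.35, -9.83, 3.0, 0, 0, 1.569], [-2.35, -9.83, 4.0, 0, 0, 1.569]]

```text
time: 13.45
position: [0.4409, -0.2502, 0.2552]
tool_rot: [0.739, 0.673, -0.0, -0.001]
ft_force: [0.8, -0.9, -1.5]
grip_width: 0.0155
grip_force: 59.8
```

Run:
```python
from h import *
o=get_obs();g,r=gp(); print(o['time'],g.round(4),o['ft_force'].round(1),r.as_matrix().round(2)); print(tool([.444,-.250,.021]).round(3))
```

```text
13.45 [ 0.4406 -0.2499  0.0912] [ 0.8 -0.9 -1.5] [[ 0.09  1.   -0.  ]
 [ 1.   -0.09  0.  ]
 [ 0.   -0.   -1.  ]]
[0.002 0.09  1.755]
```

move_arm:
  commands:
    - [[0, 0, 0.4, 0, 0, 0], [0, 0, 0.8, 0, 0, 0], [0, 0, 1.2, 0, 0, 0], [0, 0, 1.5, 0, 0, 0], [0, 0, 1.75, 0, 0, 0], [0, 0, 1.75, 0, 0, 0]]
  squeeze: 15

```text
time: 14.2
position: [0.4414, -0.2501, 0.1879]
tool_rot: [0.739, 0.674, -0.0, -0.0]
ft_force: [0.1, -1.0, -1.0]
grip_width: 0.0156
grip_force: 15.0
```

move_arm:
  commands:
    - [[0, 0, 0, 0, 0, 0], [0, 0, 0, 0, 0, 0], [0, 0, 0, 0, 0, 0], [0, 0, 0, 0, 0, 0], [0, 0, -1, 0, 0, 0], [0, 0, -2.5, 0, 0, 0], [0, 0, -2.5, 0, 0, 0], [0, 0, -2.5, 0, 0, 0]]
  claw: 0

```text
time: 15.2
position: [0.441, -0.2498, 0.2884]
tool_rot: [0.739, 0.673, -0.0, -0.0]
ft_force: [-0.0, 0.3, -1.1]
grip_width: 0.0438
grip_force: 0.0
```

Run:
```python
from h import *
o=get_obs();g,r=gp(); print(o['time'],g.round(4),o['ft_force'].round(1),o['grip_width'])
c=snap('wrist'); P,u,v=cloud(c); hsv=cv2.cvtColor(c['pixels'],cv2.COLOR_BGR2HSV)[v,u]
k=(P[:,2]<.03)&(P[:,2]>.008)&(hsv[:,1]>180)&(hsv[:,0]<14)&(abs(P[:,0]-.444)<.05)
Q=P[k]; print(k.sum(),Q.min(0).round(4),Q.max(0).round(4))
for y in np.arange(-.31,-.17,.01):
    j=abs(Q[:,1]-y)<.005
    if j.sum()>10: print(y.round(3),np.median(Q[j],0).round(4))
t=snap('top')
```

```text
15.2 [ 0.441  -0.2498  0.1244] [-0.   0.3 -1.1] 0.04380597529036381
700 [ 0.4313 -0.267   0.0117] [ 0.4536 -0.1838  0.0173]
-0.27 [ 0.439 -0.266  0.015]
-0.26 [ 0.44   -0.2595  0.0149]
-0.25 [ 0.4399 -0.2505  0.0152]
-0.24 [ 0.4405 -0.2429  0.0149]
-0.23 [ 0.4492 -0.2299  0.0148]
-0.22 [ 0.4499 -0.2193  0.0147]
-0.21 [ 0.4506 -0.2103  0.0145]
-0.2 [ 0.4514 -0.2003  0.0144]
-0.19 [ 0.4393 -0.1884  0.0144]
-0.18 [ 0.4454 -0.1844  0.0143]
```

The rod lies flat, with its back end at y=-0.184 and tip at about y=-0.36. Gripping the shaft about 58 mm from the tip.

move_arm:
  commands:
    - [[-1.3, 0, 0, 0, 0, 0], [-1.3, 0, 1.2, 0, 0, 0], [-1.3, 0, 2.4, 0, 0, 0], [-1.3, 0, 2.58, 0, 0, 0], [-1.3, 0, 2.58, 0, 0, 0], [-1.3, 0, 2.58, 0, 0, 0]]

```text
time: 16.05
position: [0.4364, -0.3016, 0.1847]
tool_rot: [0.739, 0.673, 0.0, -0.001]
ft_force: [0.8, -0.3, -0.4]
grip_width: 0.0435
grip_force: 0.0
```

move_arm:
  commands:
    - [[0, 0, 0, 0, 0, 0], [0, 0, 0, 0, 0, 0], [0, 0, 0, 0, 0, 0], [0, 0, 0, 0, 0, 0], [0, 0, 0, 0, 0, 0], [0, 0, 0, 0, 0, 0], [0, 0, 0, 0, 0, 0], [0, 0, -1, 0, 0, 0], [0, 0, -2, 0, 0, 0], [0, 0, -4, 0, 0, 0], [0, 0, -5, 0, 0, 0], [0, 0, -5, 0, 0, 0]]
  claw: 1
  squeeze: 60

```text
time: 17.55
position: [0.4374, -0.3026, 0.3897]
tool_rot: [0.739, 0.674, 0.0, 0.006]
ft_force: [0.5, -0.8, -1.6]
grip_width: 0.0083
grip_force: 60.0
```

```bash
cat >> h.py <<'E'
def rc2():
    g,r=gp(); c=snap('wrist'); P,u,v=cloud(c); T=r.inv().apply(P-g)
    k=(abs(T[:,1])<.02)&(T[:,0]>.02)&(T[:,0]<.15)&(T[:,2]<.06)&(T[:,2]>-.04)
    for a in np.arange(.02,.15,.01):
        j=k&(T[:,0]>=a)&(T[:,0]<a+.01)
        if j.sum()>5: print(a.round(2),j.sum(),np.median(T[j],0).round(4))
    print('xmax',T[k,0].max() if k.any() else None)
E
python3 - <<'E'
from h import *
o=get_obs();g,r=gp(); print(o['time'],g.round(4),o['ft_force'].round(1),o['grip_width']); rc2()
print(tool(st([-.08-.09,-.076,.2])).round(3))
E
```

```text
17.55 [ 0.4386 -0.304   0.2257] [ 0.5 -0.8 -1.6] 0.00832371540191598
0.02 636 [ 0.0251 -0.0011  0.0103]
0.03 834 [ 0.0363 -0.0011  0.007 ]
0.04 1184 [ 0.0451 -0.0011  0.0066]
0.05 1237 [ 0.0551 -0.0011  0.0068]
0.06 1303 [ 0.0651 -0.0011  0.007 ]
0.07 1284 [ 0.075  -0.0011  0.0071]
0.08 1403 [ 0.085  -0.0014  0.0072]
0.09 1417 [ 0.0951 -0.0011  0.0074]
0.1 1475 [ 0.1051 -0.0014  0.0075]
0.11 481 [ 0.1115 -0.0014  0.0076]
xmax 0.11336575280962082
[10.421 -0.205  0.541]
```

move_arm:
  commands:
    - [[10.42, -0.31, 0.7, 0, 0, -1.569], [10.42, -0.31, 0.7, 0, 0, -1.569], [10.42, -0.31, 0.7, 0, 0, -1.569], [10.42, -0.31, 0.7, 0, 0, -1.569], [10.42, -0.31, 0.7, 0, 0, -1.569], [10.42, -0.31, 0.7, 0, 0, -1.569], [10.42, -0.31, 0.7, 0, 0, -1.569], [10.42, -0.31, 0.7, 0, 0, -1.569], [10.42, -0.31, 0.7, 0, 0, -1.569], [10.42, -0.31, 0.7, 0, 0, -1.569], [10.42, -0.31, 0.7, 0, 0, -1.569], [10.42, -0.31, 0.7, 0, 0, -1.569]]

```text
time: 19.1
position: [0.4627, 0.1141, 0.3567]
tool_rot: [0.048, 0.999, -0.0, -0.0]
ft_force: [0.6, -0.3, -0.7]
grip_width: 0.0085
grip_force: 60.0
```

Run:
```python
from h import *
o=get_obs();g,r=gp(); print(o['time'],g.round(4),o['ft_force'].round(1),r.as_matrix().round(3))
print(tool(st([-.1745,-.076,.184])).round(3),tool(st([-.0845,-.076,.184])).round(3))
c=load('top'); t=snap('top')
v=t['pixels'].astype(int); m=((v[...,2]>150)&(v[...,1]<70)&(v[...,0]<70)).astype(np.uint8); m[:120]=0
k,l,S,ce=cv2.connectedComponentsWithStats(m); print([(ce[i].round(1),px2w(t,*ce[i]).round(3)) for i in range(1,k)])
```

```text
19.1 [0.4626 0.1141 0.1927] [ 0.6 -0.3 -0.7] [[-0.995  0.096 -0.001]
 [ 0.096  0.995 -0.   ]
 [ 0.001 -0.    -1.   ]]
[-0.016 -0.009  0.218] [-2.266 -0.008  0.216]
[(array([164., 170.]), array([0.627, 0.321, 0.176])), (array([274.5, 178. ]), array([0.594, 0.085, 0.212]))]
```

Run:
```python
from h import *
t=load('top'); 
for uv in [(170,160),(158,188),(165,190)]: print(uv,px2w(t,*uv).round(4))
s=snap('side')
for n,c in (('top',t),('side',s)):
    P,u,v=cloud(c); px=c['pixels'][v,u].astype(int)
    k=(px[:,2]>110)&(px[:,1]<70)&(px[:,0]<70)&(np.linalg.norm(P-[.59,.085,.2],axis=1)<.05)
    print(n,k.sum(),P[k].mean(0).round(4) if k.any() else '',P[k].max(0).round(4) if k.any() else '')
```

```text
(170, 160) [0.6484 0.3088 0.1782]
(158, 188) [0.6005 0.3457 0.1337]
(165, 190) [0.5963 0.331  0.1315]
top 24 [0.594  0.0851 0.2104] [0.599  0.093  0.2141]
side 39 [0.5859 0.0891 0.2087] [0.5927 0.0953 0.214 ]
```

move_arm:
  commands:
    - [[0, 0, 0.22, 0, 0, 0], [0, 0, 0.22, 0, 0, 0], [-0.8, 0, 0.22, 0, 0, 0], [-1.6, 0, 0.22, 0, 0, 0], [-2.26, 0, 0.22, 0, 0, 0], [-2.26, 0, 0.22, 0, 0, 0], [-2.26, 0, 0.22, 0, 0, 0]]

```text
time: 20.08
position: [0.5516, 0.1059, 0.3478]
tool_rot: [0.047, 0.999, 0.0, -0.001]
ft_force: [-0.3, 0.1, -2.2]
grip_width: 0.0082
grip_force: 60.0
```

move_arm:
  commands:
    - [[0, -0.03, -0.2, 0, 0, 0], [0, -0.03, -0.4, 0, 0, 0], [0, 0.0, -0.55, 0, 0, 0], [0, 0.06, -0.7, 0, 0, 0], [0, 0.06, -0.7, 0, 0, 0]]

```text
time: 20.7
position: [0.5533, 0.1084, 0.3774]
tool_rot: [0.047, 0.999, 0.0, 0.001]
ft_force: [-0.2, 0.3, -1.1]
grip_width: 0.0081
grip_force: 60.0
```

Run:
```python
from h import *
o=get_obs();g,r=gp(); print(o['time'],g.round(4),o['ft_force'].round(1),o['moment'].round(2)); rc2()
for n in ('top','side'):
    c=snap(n); P,u,v=cloud(c); px=c['pixels'][v,u].astype(int)
    k=(px[:,2]>110)&(px[:,1]<70)&(px[:,0]<70)&(np.linalg.norm(P-[.59,.11,.22],axis=1)<.07)
    print(n,k.sum(),P[k].mean(0).round(4) if k.any() else '',P[k].max(0).round(4) if k.any() else '')
```

```text
20.7 [0.5537 0.1084 0.2134] [-0.2  0.3 -1.1] [-0.06 -0.21  0.03]
0.02 649 [0.0251 0.0007 0.0103]
0.03 822 [0.0364 0.0011 0.0071]
0.04 1191 [0.045  0.0007 0.0067]
0.05 1224 [0.0551 0.0011 0.0067]
0.06 1296 [0.065  0.0011 0.0069]
0.07 1324 [0.075  0.0007 0.007 ]
0.08 1374 [0.085  0.0007 0.0071]
0.09 1420 [0.0951 0.0007 0.0071]
0.1 1493 [0.1051 0.0007 0.0073]
0.11 502 [0.1116 0.0011 0.0075]
xmax 0.11380724517158342
top 0  
side 1 [0.5859 0.0977 0.2247] [0.5859 0.0977 0.2247]
```

The rod is still level and the lever is rising, so I'll continue the arc.

move_arm:
  commands:
    - [[0, 0.14, -0.17, 0, 0, 0], [0, 0.27, -0.31, 0, 0, 0], [0, 0.42, -0.42, 0, 0, 0], [0, 0.6, -0.51, 0, 0, 0], [0, 0.76, -0.56, 0, 0, 0], [0, 0.95, -0.59, 0, 0, 0], [0, 1.17, -0.57, 0, 0, 0], [0, 1.17, -0.57, 0, 0, 0], [0, 1.17, -0.57, 0, 0, 0]]

```text
time: 21.98
position: [0.5575, 0.1548, 0.399]
tool_rot: [0.047, 0.999, -0.0, -0.0]
ft_force: [-0.4, 1.2, -1.8]
grip_width: 0.0081
grip_force: 60.0
```

```bash
cat >> h.py <<'E'
def knob():
  for n in ('top','side'):
    c=snap(n); P,u,v=cloud(c); px=c['pixels'][v,u].astype(int)
    k=(px[:,2]>110)&(px[:,1]<70)&(px[:,0]<70)&(np.linalg.norm(P-[.595,.13,.215],axis=1)<.08)
    print(n,k.sum(),P[k].mean(0).round(4) if k.any() else '',P[k].max(0).round(4) if k.any() else '')
E
python3 - <<'E'
from h import *
o=get_obs();g,r=gp(); print(o['time'],g.round(4),o['ft_force'].round(1),o['moment'].round(2)); knob()
E
```

```text
21.975 [0.5574 0.1548 0.235 ] [-0.4  1.2 -1.8] [ 0.06 -0.21  0.02]
top 0  
side 0
```

move_arm:
  commands:
    - [[0.5, 0, 0, 0, 0, 0], [1.3, 0, 0, 0, 0, 0], [2.5, 0, 0, 0, 0, 0], [3, -1, 0, 0, 0, 0], [3, -2, 0, 0, 0, 0], [3, -2.5, 0, 0, 0, 0], [3, -2.5, 0, 0, 0, 0]]

```text
time: 22.95
position: [0.4286, 0.0654, 0.3994]
tool_rot: [0.049, 0.999, 0.0, 0.0]
ft_force: [-0.4, -0.1, -1.5]
grip_width: 0.0082
grip_force: 60.0
```

Run:
```python
from h import *
o=get_obs();g,r=gp(); print(o['time'],g.round(4)); knob()
t=load('top'); print(px2w(t,170,160)); 
q=np.array([.6409,-.2810]); d=np.array([np.cos(-1.641),np.sin(-1.641)])
# rod midpoint at tool x = (-.0625+.1135)/2=.0255 ; tool x opposite rod dir
G=q+d*.0255; print(G, tool([*G,.15]).round(3), tool([*G,.0305]).round(3), 'psi now',np.arctan2(r.as_matrix()[1,0],r.as_matrix()[0,0]))
```

```text
22.95 [0.4287 0.0654 0.2354]
top 69 [0.5991 0.1763 0.2403] [0.6278 0.1859 0.2462]
side 62 [0.5974 0.178  0.2394] [0.6288 0.1856 0.2453]
[0.64851555 0.30888506 0.17792484]
[ 0.63911128 -0.30643719] [-6.127 -8.782  2.131] [-6.126 -8.783  5.118] psi now 3.0436262293491447
```

The knob is now at (0.598, 0.177, 0.235), so the pawl is thrown fully back. Next, the rod goes to the tray.

move_arm:
  commands:
    - [[-6.13, -8.78, 1.5, 0, 0, 1.543], [-6.13, -8.78, 1.5, 0, 0, 1.543], [-6.13, -8.78, 1.5, 0, 0, 1.543], [-6.13, -8.78, 1.5, 0, 0, 1.543], [-6.13, -8.78, 1.5, 0, 0, 1.543], [-6.13, -8.78, 1.5, 0, 0, 1.543], [-6.13, -8.78, 1.5, 0, 0, 1.543], [-6.13, -8.78, 1.5, 0, 0, 1.543], [-6.13, -8.78, 1.5, 0, 0, 1.543], [-6.13, -8.78, 2.5, 0, 0, 1.543], [-6.13, -8.78, 3.5, 0, 0, 1.543], [-6.13, -8.78, 3.5, 0, 0, 1.543]]

```text
time: 24.55
position: [0.6386, -0.3041, 0.2546]
tool_rot: [0.73, 0.684, -0.001, -0.005]
ft_force: [-0.7, -0.5, -0.8]
grip_width: 0.0084
grip_force: 60.0
```

Run:
```python
from h import *
o=get_obs();g,r=gp(); print(o['time'],g.round(4),r.as_matrix().round(3)); print(tool([.6391,-.3064,.0275]).round(3))
c=snap('wrist'); P,u,v=cloud(c)
k=(P[:,2]>.022)&(P[:,2]<.032)&(P[:,0]>.55)&(P[:,0]<.73)&(P[:,1]<-.15)&(P[:,1]>-.42)
Q=P[k]
for y in (-.2,-.22,-.24,-.26):
    j=abs(Q[:,1]-y)<.008
    if j.any(): print(y,Q[j,0].min().round(4),Q[j,0].max().round(4))
j=abs(Q[:,0]-.64)<.02; print('y end',Q[j,1].max())
```

```text
24.55 [ 0.6372 -0.3032  0.0906] [[ 0.066  0.998 -0.008]
 [ 0.998 -0.065  0.006]
 [ 0.005 -0.009 -1.   ]]
[-0.086  0.066  1.578]
-0.2 0.6037 0.6944
-0.22 0.6023 0.6931
-0.24 0.6002 0.6919
-0.26 0.5994 0.6902
y end -0.17283442004270214
```

move_arm:
  commands:
    - [[-0.03, 0.06, 0.5, 0, 0, 0], [-0.03, 0.06, 1.0, 0, 0, 0], [-0.03, 0.06, 1.4, 0, 0, 0], [-0.03, 0.06, 1.58, 0, 0, 0], [-0.03, 0.06, 1.58, 0, 0, 0], [-0.03, 0.06, 1.58, 0, 0, 0]]

```text
time: 25.35
position: [0.642, -0.3078, 0.1966]
tool_rot: [0.73, 0.683, 0.0, 0.001]
ft_force: [0.8, -0.0, -1.2]
grip_width: 0.0081
grip_force: 60.0
```

move_arm:
  commands:
    - [[0, 0, 0, 0, 0, 0], [0, 0, 0, 0, 0, 0], [0, 0, 0, 0, 0, 0], [0, 0, 0, 0, 0, 0], [0, 0, -0.5, 0, 0, 0], [0, 0, -1.5, 0, 0, 0], [0, 0, -3, 0, 0, 0], [0, 0, -4.5, 0, 0, 0], [0, 0, -5, 0, 0, 0], [0, 0, -5, 0, 0, 0]]
  claw: 0.2

```text
time: 26.6
position: [0.642, -0.3077, 0.4003]
tool_rot: [0.73, 0.683, 0.001, 0.004]
ft_force: [-0.0, -1.0, -0.2]
grip_width: 0.0344
grip_force: 0.0
```

Run:
```python
from h import *
o=get_obs();g,r=gp(); print(o['time'],g.round(4),o['grip_width'])
c=snap('wrist'); P,u,v=cloud(c); px=c['pixels'][v,u].astype(int)
hsv=cv2.cvtColor(c['pixels'],cv2.COLOR_BGR2HSV)[v,u]
k=(hsv[:,1]>170)&(hsv[:,0]<20)&(P[:,0]>.6)&(P[:,0]<.69)&(P[:,1]<-.18)&(P[:,1]>-.38)&(P[:,2]<.08)
print(k.sum(),P[k].min(0).round(4),P[k].max(0).round(4),P[k].mean(0).round(4))
# shaft: points inside tray above floor, not orange
k=(P[:,2]>.011)&(P[:,2]<.06)&(P[:,0]>.612)&(P[:,0]<.672)&(P[:,1]<-.28)&(P[:,1]>-.378)
print(k.sum(),P[k].min(0).round(4),P[k].max(0).round(4))
t=snap('top'); cv2.imwrite('pics/t5.png',cv2.resize(t['pixels'][100:340],None,fx=1.25,fy=1.25))
# handle press pose: closed fingers, tool y along stand y
H=st([-.1,.112,.0]); print('H',H.round(4), tool([H[0],H[1],.25]).round(3), 'psi',np.arctan2(r.as_matrix()[1,0],r.as_matrix()[0,0]))
print(o['q'].round(2))
```

```text
26.6 [ 0.643  -0.3084  0.2363] 0.03439604199654846
457 [ 0.6361 -0.2736  0.0161] [ 0.6557 -0.1913  0.0216] [ 0.6455 -0.2469  0.0189]
1027 [ 0.6329 -0.3665  0.0113] [ 0.6478 -0.28    0.0183]
H [0.5552 0.2937 0.    ] [14.845 -3.149 -0.446] psi 1.5038459638223118
[-0.6   0.65  1.2   0.    1.28 -0.54]
```

View pics/t5.png

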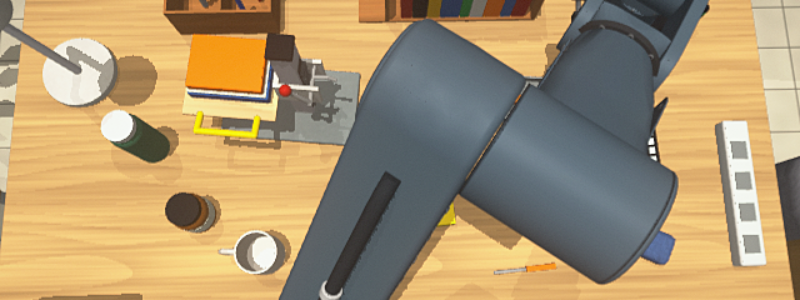

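The picture shows the pawl thrown back, with the knob at (285,90) by the column and the yellow handle at (228,130). The depth readings place the rod inside the tray. I'll check flask clearance before pressing the handle down.

Run:
```python
from h import *
t=load('top'); P,u,v=cloud(t)
k=(P[:,2]>.1)&(P[:,2]<.19)&(P[:,1]>.4)&(P[:,0]<.62)&(P[:,0]>.4)
print(k.sum(),P[k].min(0).round(3),P[k].max(0).round(3))
k=(P[:,2]>.1)&(P[:,2]<.15)&(P[:,1]>.22)&(P[:,1]<.4)&(P[:,0]<.565)&(P[:,0]>.45)
print('bar',P[k].min(0).round(3),P[k].max(0).round(3),np.median(P[k],0).round(3))
H=st([-.1,.112,0]); print(tool([*H[:2],.25]).round(3))
```

```text
984 [0.419 0.4   0.1  ] [0.595 0.496 0.174]
bar [0.451 0.239 0.1  ] [0.565 0.396 0.15 ] [0.556 0.294 0.143]
[14.845 -3.149 -0.446]
```

move_arm:
  commands:
    - [[12.36, -5.65, -1.6, 0, 0, -1.543], [12.36, -5.65, -1.6, 0, 0, -1.543], [12.36, -5.65, -1.6, 0, 0, -1.543], [12.36, -5.65, -1.6, 0, 0, -1.543], [12.36, -5.65, -1.6, 0, 0, -1.543], [12.36, -5.65, -1.6, 0, 0, -1.543], [12.36, -5.65, -1.6, 0, 0, -1.543], [12.36, -5.65, -1.6, 0, 0, -1.543], [12.36, -5.65, -1.6, 0, 0, -1.543], [12.36, -5.65, -1.6, 0, 0, -1.543], [12.36, -5.65, -1.6, 0, 0, -1.543], [12.36, -5.65, -1.6, 0, 0, -1.543]]
  claw: 1
  squeeze: 10

```text
time: 28.2
position: [0.4499, 0.1998, 0.4591]
tool_rot: [0.048, 0.999, -0.0, -0.001]
ft_force: [0.5, -1.1, 0.3]
grip_width: 0.0005
grip_force: 0.0
```

Run:
```python
from h import *
o=get_obs();g,r=gp(); print(o['time'],g.round(4),o['grip_width'],r.as_matrix().round(3))
print(tool([.556,.3017,.25]).round(3),tool([.556,.3017,.170]).round(3))
```

```text
28.2 [0.4496 0.1997 0.2951] 0.0004587148991135772 [[-0.995  0.097 -0.002]
 [ 0.097  0.995 -0.001]
 [ 0.002 -0.001 -1.   ]]
[-2.403  2.797  1.122] [-2.406  2.798  3.122]
```

move_arm:
  commands:
    - [[0, 1.4, 0, 0, 0, 0], [0, 2.8, 0, 0, 0, 0], [-1.2, 2.8, 0, 0, 0, 0], [-2.4, 2.8, 0, 0, 0, 0], [-2.4, 2.8, 1.2, 0, 0, 0], [-2.4, 2.8, 2.4, 0, 0, 0], [-2.4, 2.8, 3.0, 0, 0, 0], [-2.4, 2.8, 3.0, 0, 0, 0]]

```text
time: 29.2
position: [0.5557, 0.3015, 0.337]
tool_rot: [0.049, 0.999, -0.001, -0.003]
ft_force: [0.5, -0.3, -0.1]
grip_width: 0.0005
grip_force: 0.0
```

Run:
```python
from h import *
o=get_obs();g,r=gp(); print(o['time'],g.round(4),o['ft_force'].round(1))
print(tool([.5555,.3017,.150]).round(3),tool([.5555,.3017,.105]).round(3)); knob()
```

```text
29.2 [0.5547 0.3011 0.173 ] [ 0.5 -0.3 -0.1]
[-0.023  0.017  0.576] [-0.029  0.02   1.701]
top 68 [0.5989 0.1764 0.2408] [0.6279 0.1857 0.2471]
side 0
```

Pressing down gently, about 6 mm per row.

move_arm:
  commands:
    - [[0, 0, 0.15, 0, 0, 0], [0, 0, 0.3, 0, 0, 0], [0, 0, 0.45, 0, 0, 0], [0, 0, 0.6, 0, 0, 0], [0, 0, 0.75, 0, 0, 0], [0, 0, 0.9, 0, 0, 0], [0, 0, 0.9, 0, 0, 0]]

```text
time: 30.18
position: [0.5551, 0.3031, 0.303]
tool_rot: [0.047, 0.999, -0.0, -0.001]
ft_force: [0.9, -0.2, -0.1]
grip_width: 0.0002
grip_force: 0.0
```

```bash
cat > m.py <<'E'
from h import *
o=get_obs();g,r=gp(); print(o['time'],g.round(4),o['ft_force'].round(1))
knob(); t=load('top'); print([px2w(t,*p)[2].round(4) for p in [(170,160),(180,150),(170,150)]])
E
python3 m.py
```

```text
30.175 [0.5548 0.303  0.139 ] [ 0.9 -0.2 -0.1]
top 61 [0.5986 0.1763 0.2156] [0.6075 0.1864 0.2242]
side 0  
[np.float64(0.4105), np.float64(0.1535), np.float64(0.1537)]
```

move_arm:
  commands:
    - [[0, 0, 0.15, 0, 0, 0], [0, 0, 0.3, 0, 0, 0], [0, 0, 0.45, 0, 0, 0], [0, 0, 0.6, 0, 0, 0], [0, 0, 0.72, 0, 0, 0], [0, 0, 0.82, 0, 0, 0], [0, 0, 0.88, 0, 0, 0], [0, 0, 0.88, 0, 0, 0]]

```text
time: 31.28
position: [0.5557, 0.3032, 0.2687]
tool_rot: [0.047, 0.999, -0.0, 0.0]
ft_force: [0.0, 0.3, 0.2]
grip_width: 0.0006
grip_force: 0.0
```

```bash
python3 m.py
```

```text
31.275 [0.5558 0.3032 0.1047] [0.  0.3 0.2]
top 57 [0.5989 0.1762 0.1822] [0.6073 0.1858 0.1883]
side 9 [0.5966 0.1752 0.183 ] [0.6038 0.1767 0.1862]
[np.float64(0.4094), np.float64(0.1198), np.float64(0.1224)]
```

move_arm:
  commands:
    - [[0, 0, 0.05, 0, 0, 0], [0, 0, 0.09, 0, 0, 0], [0, 0, 0.09, 0, 0, 0]]

```text
time: 31.75
position: [0.5558, 0.3032, 0.2681]
tool_rot: [0.047, 0.999, 0.0, 0.001]
ft_force: [-4.2, -2.0, 15.2]
grip_width: 0.0006
grip_force: 7.6
```

move_arm:
  commands:
    - [[0, 0, -0.5, 0, 0, 0], [0, 0, -1.5, 0, 0, 0], [0, 0, -3, 0, 0, 0], [0.5, 0, -4, 0, 0, 0], [1.5, -1, -4, 0, 0, 0], [3, -2, -4, 0, 0, 0], [3.5, -3, -4, 0, 0, 0], [3.5, -3, -4, 0, 0, 0], [3.5, -3, -4, 0, 0, 0]]

```text
time: 32.88
position: [0.4057, 0.1971, 0.4257]
tool_rot: [0.048, 0.999, 0.0, 0.001]
ft_force: [0.4, 0.2, 0.1]
grip_width: 0.0002
grip_force: 0.0
```

```bash
cat > f.py <<'E'
from h import *
print(get_obs()['time']); knob(); t=load('top'); P,u,v=cloud(t); hsv=cv2.cvtColor(t['pixels'],cv2.COLOR_BGR2HSV)[v,u]
B=(hsv[:,1]>150)&(P[:,0]>.62)&(P[:,0]<.7)&(P[:,1]>.23)&(P[:,1]<.31)&(P[:,2]<.3); print('book z',np.median(P[B,2]).round(4))
k=(hsv[:,1]>150)&(hsv[:,0]<20)&(P[:,0]>.6)&(P[:,0]<.69)&(P[:,1]<-.18)&(P[:,1]>-.385)&(P[:,2]<.05)
print('grip',k.sum(),P[k].min(0).round(4),P[k].max(0).round(4))
a=cv2.imread('pics/top0.png').astype(int); b=t['pixels'].astype(int)
for n,(x,y) in dict(flask=(93,200),jar=(150,268),mug=(205,300),stapler=(291,268),notes=(346,264),calc=(508,205),case=(505,287)).items():
    print(n,abs(a-b)[y-25:y+25,x-25:x+25].mean().round(1))
E
python3 f.py
```

```text
32.875
top 60 [0.5986 0.1764 0.1813] [0.6078 0.1862 0.1884]
side 53 [0.5964 0.1797 0.1807] [0.6057 0.1855 0.1855]
book z 0.1193
grip 236 [ 0.6367 -0.2761  0.0019] [ 0.6618 -0.1923  0.0247]
flask 4.2
jar 52.9
mug 78.3
stapler 23.0
notes 4.6
calc 4.1
case 10.7
```

```bash
python3 -c "
from rig import *
print(hand_in())"
```

```text
the job is handed in; nothing more can be done
None
```

I handed the job in at about 33 s of the 61 s. My last measurements showed the shelf fully down, the pawl thrown back and the rod at rest in the tray. No verdict came back, and the arm hid the jar and mug in the last check picture, so I couldn't confirm those two hadn't moved.

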